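Zero the grain mill and open its stones two turns

ROBOT

A 6-joint arm with a two-finger parallel gripper is mounted at the origin on a cart in front of the work surface, level with it; the furniture and walls round the work are solid. World frame = base frame: x ahead of the robot, y to its left, z up, the work surface at z = 0. Lengths are in m, angles in rad, forces in N, time in s.
With the tool pointing down it reaches from about 0.325 to 0.775 m from the base axis. Payload 5.5 kg.
Tool frame: the origin (TCP) lies midway between the tips of the shut fingers; the grasp point (between the pads) lies 19 mm behind it (bot.grip_depth is the distance from the TCP to the grasp point, in m); z points along the fingers, y is the line along which they close (so a half turn about z gives the same grasp; the last joint's range is limited). The gripper opens to 88 mm and grips with 3 to 60 N. Pads are 20 mm wide; open, the fingers measure 115 mm over their backs; the gripper's body (75 mm by 178 mm) begins 61 mm behind the grasp point.
Start: joints at [-1.402, 0.091, 1.231, -0, 1.82, -0.057], TCP at [0.134, -0.585, 0.223] pointing down, gripper open.
Joint ranges: [-2.87, 2.87], [-0.86, 2.18], [0.17, 2.46], [-1.51, 4.65], [0.06, 2.69], [-2.65, 2.65]. Speed limits (rad/s): [2.57, 2.57, 3.01, 3.14, 3.14, 3.14].

INTERFACE

Orientations are given as a rotation vector (axis times angle).
In Python, from bench import sense, vision, bot gives the robot as it stands.
- The arm moves only by the tool move_arm, never from a script. Its argument "motion" is text: rows parted by semicolons, each of 7 numbers parted by spaces: the gripper's target within -1 to 1 (shut at 1, half-way at 0, fully open at -1), then the shift along the tool's x, y, z in mm, then the turn, a rotation vector about the tool's x, y, z in rad. In form: fingers dx dy dz ax ay az; .... A call has 1 to 20 rows; each row is the pose to reach, as a shift and turn from the pose commanded when the call began, along the tool's axes at that moment; what a row does not reach only later rows make up. A row lasts 1/12 s, in which the tool goes at most 41.7 mm and 7.16 degrees, less where a joint would pass 70% of its speed; a pose out of reach is approached as far as the arm can. A call with a gripper value outside its range is refused whole. The fingers move at their own pace and stop on an object; the grip force is fixed at half the most. Time passes only in rows, so rows that repeat a pose let the fingers close. It gives the time, the measured TCP pose, the force, the opening and the grip force at its end, in the units of the state.
- sense(): the state, without advancing time (a new reading comes with each control period).
- vision.grab_frame(name): name is "side" or "top" or "wrist"; returns the picture (480x640x3 uint8, red, green, blue); there is no depth.
- vision.camera_model(name): a dict with "intrinsics" (3x3 intrinsics, pixels), "R" (3x3) and "t" (3): a world point X has camera coordinates R X + t. Camera axes: x right, y down, z forward; pixel columns grow to the right and rows downward; lengths in m; the calibration is good to about 2 mm. The wrist camera is an equidistant fisheye: a pixel r from the principal point sees the ray r / f radians off the axis. A picture is of the moment at which its call begins: read the wrist's pose just before it. camera_model takes no time and is no camera call; for the wrist camera it gives the pose at the moment of the call.
- bot.job_done(): hands the job in; it is judged then, once.
The state is a dict: "time": time; "joint_pos": joint angles; "qvel": joint speeds; "effort": joint torques, N m; "ee_pos": TCP position; "eef_rot": TCP orientation; "ft_force": force on the tool from outside, world axes, zero at the start; "torque": the same for the moment, N m; "grip_width": opening from 0.0 (shut) to 1.0 (fully open); "grasp_force": force on a finger pad.
Only numpy, scipy, OpenCV 4.12 (cv2) and the standard library are available. Lean on these libraries where they do the work, as an engineer would, in place of code of your own. Each camera call takes 0.05 s, during which the arm holds its last target. There are 200 camera calls.

TASK

Set the grain mill for coarse meal. Fit the loose crank fully down on the square screw in the middle of the hopper, wind it clockwise (seen from above) until you feel the stones touch, gently and without forcing them, and then wind it back counter-clockwise exactly two full turns. Leave the crank seated on the screw and the things round the mill where they stand.

Things in the scene. Friction and masses are not known exactly. Their poses are not given: they have to be found in the camera images.
- mill: Grain mill, fixed: wooden housing 160 x 160 mm, a round steel funnel hopper on top (rim 138 mm across, 184 mm up) and a steel chute at its -x side. Origin under the centre of the housing, on the worktop; z up. A steel bridge across the hopper (top 188 mm up) carries in its middle the upright screw that sets the gap of the millstones inside.
- screw_top (a point): Centre of the top of the screw's square end, on the mill's vertical centre line. The square is 20 x 20 mm, sides along this point's x and y, and 21 mm high; its upper 7 mm taper to 12 mm across. z up; turns and rises with the screw. Right-hand thread, 1.5 mm a turn: clockwise from above lowers screw and upper stone, counter-clockwise lifts them.
- screw_flange (a point): Centre of the top of the screw's round flange (38 mm), 21 mm below screw_top. The screw turns with a light even drag (0.07 N m, 1 N at the knob) and stays where left. Where the stones touch, at an unknown place in the turn, it comes up firm: about 5 N m per rad; over some 20 N at the knob forces them. At the start it is 0.2 to 0.85 turns short of touching; it can rise four turns above.
- crank_grip (a point): Middle of the flat upright grip boss on the hub of the loose steel crank (about 0.27 kg), which lies on the worktop, arm flat, knob up. The boss is 26 mm along x, 16 mm thick along y, from 26 to 62 mm above the crank's underside; this point is 44 mm above it, over the hub's middle. z up, x along the arm to the knob. Fully seated, this point is 23 mm above screw_top.
- crank_socket (a point): Middle of the square socket's mouth in the crank's underside. Hub 40 x 40 x 26 mm, socket 21.5 x 21.5 mm and 22 mm deep, sides along x and y (0.75 mm clearance a side on the screw, 4 degrees of play either way): it fits in four positions a quarter turn apart. Seated, this point lies on the flange. The crank only rests on the screw; nothing locks it. Axes as crank_grip's.
- crank_knob (a point): Middle of the upright round wooden knob at the arm's end, 70 mm from the hub's middle along x, 32 mm above the crank's underside. 25 mm in diameter, from 10 to 54 mm above the underside; the arm under it is a flat bar 16 mm wide, 8 mm thick. The knob spins freely on its upright pin, so a gripper holding it need not turn with the crank. Axes as crank_grip's.
- meal_bowl: Small white ceramic bowl standing in front of the mill under the chute, 112 mm across, 62 mm high; origin at the centre of its foot. Leave it alone.
- canister: Round green lidded canister, 102 mm across, 140 mm high, to the left of the mill; origin at the centre of its underside. Leave it alone.
- salt: Round wooden salt box, 90 mm across, 67 mm high, left of the mill; origin at the centre of its underside. Leave it alone.

How it is judged:
On the way, in this order (a step that is already met when the one before it is completed fails the run):
1. the crank is fully seated on the screw (horizontal distance between crank_grip and screw_top below 0.004 m and z of crank_grip in the frame of screw_top below 0.0255 m and angle between crank_grip's own z axis and vertical below 0.08 rad), for 0.2 s.
2. the screw is wound down, with the crank on it, until the stones touch (within 20 degrees) (z of screw_top in the frame of mill below 0.217083 m and horizontal distance between crank_grip and screw_top below 0.006 m), for 0.1 s.
At the end, for the whole second after the job is handed in: The screw stands two full turns (within 30 degrees either way) above the point where the stones touch; the crank is seated fully on it (within 2.5 mm of the flange, upright) and at rest; the bowl, the canister and the salt box are where they stood (all of step 1 and z of screw_top in the frame of mill between 0.219875 and 0.220125 m and angular speed of crank below 0.1 rad/s).
It fails at once if the stones are forced: more than 130 N in all where the crank bears on the screw (over 20 N at the knob) (contact force between crank and mill above 130 N).
It fails at once if the bowl is pushed more than 20 mm (distance of meal_bowl from where it was at the start of the episode above 0.02 m).
It fails at once if the canister is pushed more than 20 mm (distance of canister from where it was at the start of the episode above 0.02 m).
It fails at once if the salt box is pushed more than 20 mm (distance of salt from where it was at the start of the episode above 0.02 m).
It also fails if it takes over 72 s, if anything falls off the work surface, if the arm or the gripper's body presses on something with over 40 N, if the wrist force passes 120 N, or if a joint passes its speed limit or range.

## Working session

There is one attempt and no reset: what is moved stays moved. The work goes in short steps, Python scripts to look and compute and a tool call to move; the robot and the scene stay as the last step left them, time stands still between calls to the robot, and variables do not carry over. Pictures are saved under pics/ and viewed, at most 10 in all, crops included, and the job is handed in when it is done.

Besides the shell and the picture viewer there is one more tool, called after "Call:" in YAML: its name, and indented under it one key for each argument. move_arm: Moves the arm, as the interface text tells. Its arguments: {"type":"object","properties":{"motion":{"type":"string"}},"required":["motion"]}

```bash
mkdir -p pics; cat > h.py <<'E'
import numpy as np,cv2
from bench import sense,vision,bot
from scipy.spatial.transform import Rotation as Ro
def snap(n,f):
    m=vision.camera_model(n); im=vision.grab_frame(n); cv2.imwrite(f'pics/{f}.png',im[...,::-1]); np.savez(f'pics/{f}.npz',K=m['intrinsics'],R=m['R'],t=m['t']); return im,m
def ray(m,u,v,fish=False):
    K=np.array(m['K'] if 'K' in m else m['intrinsics']);R=np.array(m['R']);t=np.array(m['t'])
    x=(u-K[0,2])/K[0,0];y=(v-K[1,2])/K[1,1]
    if fish:
        r=np.hypot(x,y); d=np.array([x/r*np.sin(r),y/r*np.sin(r),np.cos(r)]) if r>1e-9 else np.array([0,0,1.])
    else: d=np.array([x,y,1.])
    return -R.T@t,R.T@d
def plane(m,u,v,z,fish=False):
    o,d=ray(m,u,v,fish); return o+d*(z-o[2])/d[2]
E
python3 - <<'E'
from h import *
for n in('side','top','wrist'):
    im,m=snap(n,n+'0'); print(n,np.round(m['intrinsics'],1).tolist(),np.round(-np.array(m['R']).T@np.array(m['t']),3))
s=sense();print(s)
E
```

```text
side [[495.3, 0.0, 317.2], [0.0, 495.3, 241.4], [0.0, 0.0, 1.0]] [1.023 0.06  1.117]
top [[506.2, 0.0, 321.1], [0.0, 506.2, 236.3], [0.0, 0.0, 1.0]] [0.368 0.059 1.133]
wrist [[371.6, 0.0, 313.8], [0.0, 371.6, 239.3], [0.0, 0.0, 1.0]] [ 0.212 -0.568  0.384]
{'time': 0.15, 'joint_pos': array([-1.40169219e+00,  9.17219207e-02,  1.23160392e+00,  3.29881621e-06,
        1.81981503e+00, -5.66905760e-02]), 'qvel': array([ 5.10884802e-05, -1.83885968e-03, -4.08156132e-03,  1.26799594e-03,
       -3.61007056e-04,  3.63509885e-04]), 'effort': array([ 1.36642026e-03, -4.47045636e+01, -4.06907594e+01,  6.98761689e-02,
        2.74889299e-02, -1.05544893e-04]), 'ee_pos': array([ 0.13429512, -0.58454428,  0.22174809]), 'eef_rot': array([-3.12005658e+00, -3.53751639e-01,  1.31539278e-04]), 'ft_force': array([ 0.81784014,  0.70177255, -0.36467056]), 'torque': array([-0.06417325, -0.05915367, -0.01209712]), 'grasp_force': 0.0, 'grip_width': 1.0053880667256225}
```

View pics/top0.png

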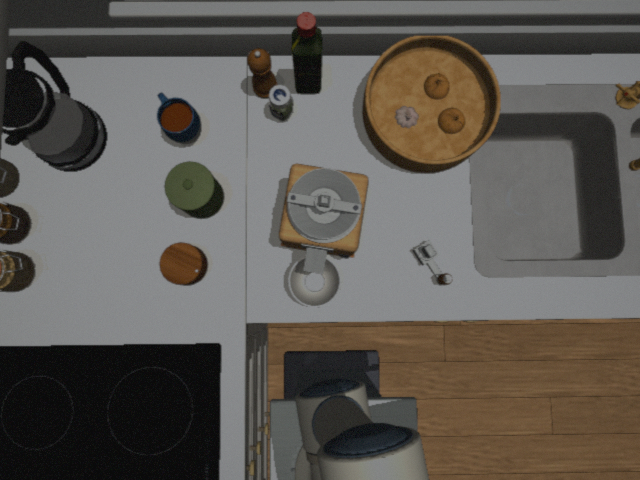

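View pics/side0.png

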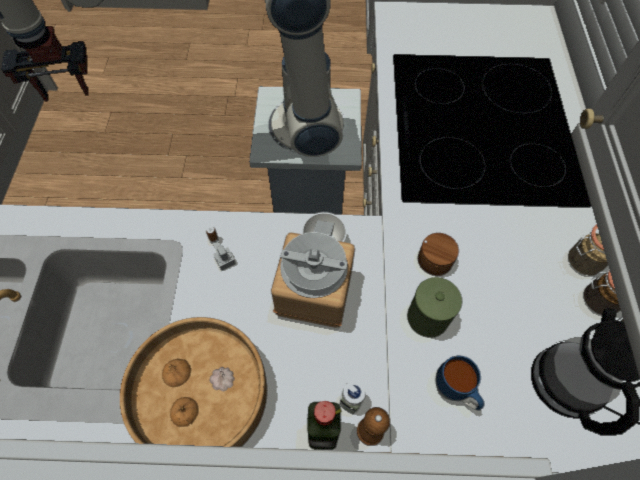

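Top view: mill with its screw at about (324,201), crank hub near (424,252), knob near (444,279). Side view: crank hub near (225,258), knob near (212,233), screw near (315,258). I'll take enlarged crops for exact pixels.

```bash
python3 - <<'E'
import cv2,numpy as np
t=cv2.imread('pics/top0.png');s=cv2.imread('pics/side0.png')
def c(im,x,y,w,h):return cv2.resize(im[y:y+h,x:x+w],(400,300),interpolation=cv2.INTER_CUBIC)
o=np.vstack([np.hstack([c(t,400,235,64,48),c(t,292,177,64,48)]),np.hstack([c(s,192,223,64,48),c(s,283,232,64,48)])])
cv2.imwrite('pics/c0.png',o)
E
```

```text
(no output)
```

View pics/c0.png

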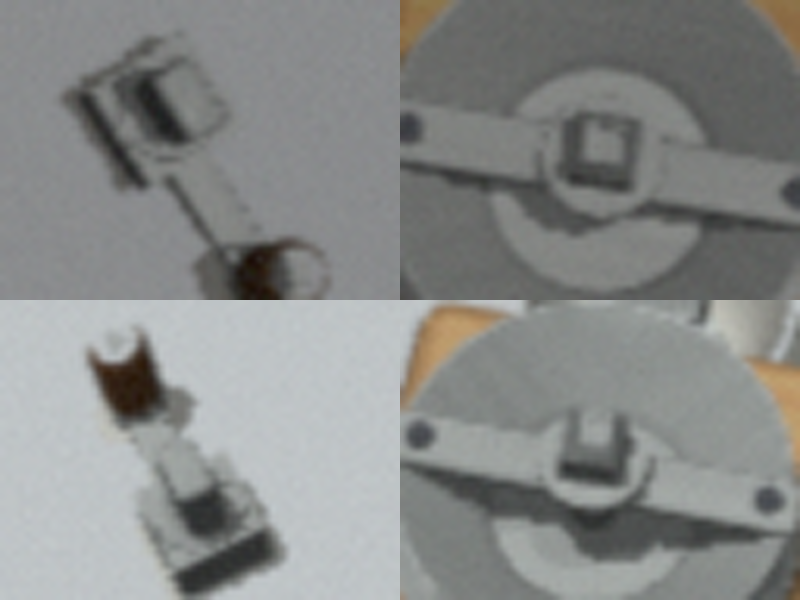

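Crops, converted back to full pixels: boss top at top (430.9,251.3) / side (222.4,249.4), knob top at top (448,278.2) / side (211.2,230.2), screw top at top (325.1,199.9) / side (315,252.8).

```bash
python3 - <<'E'
from h import *
T=np.load('pics/top0.npz');S=np.load('pics/side0.npz')
def tri(a,b):
    o1,d1=ray(T,*a);o2,d2=ray(S,*b)
    A=np.stack([d1,-d2],1);x=np.linalg.lstsq(A,o2-o1,rcond=None)[0]
    return (o1+d1*x[0]+o2+d2*x[1])/2,np.linalg.norm(o1+d1*x[0]-o2-d2*x[1])
for n,a,b,z in(('boss',(430.9,251.3),(222.4,249.4),.062),('knob',(448,278.2),(211.2,230.2),.054),('screw',(325.1,199.9),(315,252.8),.218)):
    print(n,np.round(tri(a,b)[0],4),tri(a,b)[1].round(4),plane(T,*a,z).round(4),plane(S,*b,z).round(4))
for u,v in ((293,198),(355,209)):  # bridge bolts approx
    print(plane(T,u,v,.188).round(4))
E
```

```text
boss [ 0.4653 -0.1879  0.0592] 0.0055 [ 0.4652 -0.1901  0.062 ] [ 0.4671 -0.1845  0.062 ]
knob [ 0.408  -0.2244  0.0512] 0.0052 [ 0.4079 -0.2264  0.054 ] [ 0.41  -0.221  0.054]
screw [0.5484 0.0399 0.214 ] 0.0048 [0.5477 0.0376 0.218 ] [0.5506 0.0424 0.218 ]
[0.5577 0.0978 0.188 ]
[ 0.5356 -0.0195  0.188 ]
```

```bash
cat >> h.py <<'E'
def delta(p,yaw,rnd=1):
    "tool-frame move (mm, rad) to TCP position p, tool pointing down with x at yaw (deg)"
    s=sense(); R=Ro.from_rotvec(s['eef_rot']); y=np.radians(yaw)
    G=Ro.from_matrix(np.array([[np.cos(y),np.sin(y),0],[np.sin(y),-np.cos(y),0],[0,0,-1]]))
    d=R.inv().apply(np.array(p)-s['ee_pos'])*1000; r=(R.inv()*G).as_rotvec()
    print('t',round(s['time'],2),'tcp',s['ee_pos'].round(4),'yaw',np.degrees(np.arctan2(*R.as_matrix()[1::-1,0])).round(2),'q',np.round(s['joint_pos'],2),'F',np.round(s['ft_force'],2))
    print('move',d.round(1),r.round(4),'rows',int(np.ceil(max(np.linalg.norm(d)/41.7,np.degrees(np.linalg.norm(r))/7.16))))
E
python3 - <<'E'
from h import *
delta((.399,-.230,.20),32.7)
s=sense();m=vision.camera_model('wrist');R=Ro.from_rotvec(s['eef_rot'])
print(R.inv().apply(-np.array(m['R']).T@m['t']-s['ee_pos']),(np.array(m['R'])@R.as_matrix()).round(3))
E
```

```text
t 0.15 tcp [ 0.1343 -0.5845  0.2217] yaw 12.94 q [-1.4   0.09  1.23  0.    1.82 -0.06] F [ 0.82  0.7  -0.36]
move [ 337.4 -286.2   22.2] [-0.0015 -0.0004 -0.3449] rows 11
[ 0.07956778  0.00055938 -0.16283934] [[-0.001  1.    -0.001]
 [-0.959 -0.001 -0.285]
 [-0.285  0.     0.959]]
```

Call:
move_arm:
  motion: "-1 337 -286 22 0 0 -0.345;-1 337 -286 22 0 0 -0.345;-1 337 -286 22 0 0 -0.345;-1 337 -286 22 0 0 -0.345;-1 337 -286 22 0 0 -0.345;-1 337 -286 22 0 0 -0.345;-1 337 -286 22 0 0 -0.345;-1 337 -286 22 0 0 -0.345;-1 337 -286 22 0 0 -0.345;-1 337 -286 22 0 0 -0.345;-1 337 -286 22 0 0 -0.345;-1 337 -286 22 0 0 -0.345;-1 337 -286 22 0 0 -0.345;-1 337 -286 22 0 0 -0.345;-1 337 -286 22 0 0 -0.345"

```text
time: 1.4
ee_pos: [0.3982, -0.2315, 0.2006]
eef_rot: [3.015, 0.882, -0.001]
ft_force: [0.1, 0.0, -0.5]
grip_width: 0.997
grasp_force: 0.0
```

```bash
python3 - <<'E'
from h import *
im,m=snap('wrist','w1'); delta((.399,-.230,.20),32.7)
def proj(m,X):
    c=np.array(m['R'])@X+m['t'];th=np.arctan2(np.hypot(c[0],c[1]),c[2]);k=m['intrinsics'];n=c[:2]/np.hypot(*c[:2])*th;return k[0][0]*n+np.array([k[0][2],k[1][2]])
p=proj(m,np.array([.466,-.187,.062]));print(p,proj(m,np.array([.409,-.2236,.054])))
x,y=(p-[100,75]).clip(0).astype(int);print(x,y)
cv2.imwrite('pics/w1c.png',cv2.resize(im[y:y+150,x:x+200,::-1],(800,600),interpolation=cv2.INTER_CUBIC))
E
```

```text
t 1.45 tcp [ 0.3981 -0.2317  0.2006] yaw 32.59 q [-0.6  -0.29  1.63 -0.    1.81  0.4 ] F [-0.74  0.26  0.26]
move [ 1.7 -0.9  0.6] [ 0.0001  0.0003 -0.002 ] rows 1
[311.19436129 129.47704559] [311.51805331 209.73654178]
211 54
```

View pics/w1c.png

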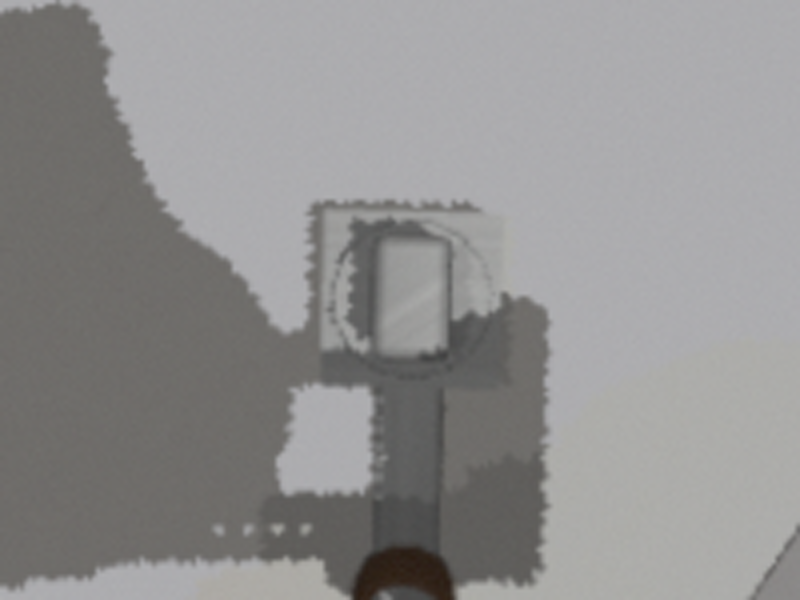

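Wrist view: boss top centre at (314.2,128.5) px and the bar running to the knob at about (311.5,210). The grasp angle is right to within about 2°.

```bash
python3 - <<'E'
from h import *
m=np.load('pics/w1.npz')
b=plane(m,314.2,128.5,.062,1);print('boss',b)
im=cv2.imread('pics/w1.png');hsv=cv2.cvtColor(im,cv2.COLOR_BGR2HSV)
k=cv2.inRange(hsv,(0,90,0),(20,255,140));k[:170]=0;k[260:]=0;k[:,:270]=0;k[:,360:]=0
ys,xs=np.nonzero(k);print(len(xs),xs.min(),xs.max(),ys.min(),ys.max())
kn=plane(m,(xs.min()+xs.max())/2,(ys.min()+ys.max())/2,.04,1);print(kn,np.linalg.norm((kn-b)[:2]))
a=[plane(m,211+412/4,54+400/4,.01,1),plane(m,211+406/4,54+540/4,.01,1)]
for p,q in((b,kn),(a[0],a[1])):print(np.degrees(np.arctan2(*(q-p)[1::-1])))
e=[plane(m,211+x/4,54+y/4,.062,1) for x,y in((376,237),(450,237),(376,357),(450,357))]
print([np.linalg.norm(e[i]-e[j]).round(4) for i,j in((0,1),(2,3),(0,2),(1,3))])
print([np.degrees(np.arctan2(*(q-p)[1::-1])).round(1) for p,q in((e[0],e[2]),(e[1],e[3]))])
delta((b[0],b[1],.10),32.7)
E
```

```text
boss [ 0.4679599  -0.18859807  0.062     ]
204 300 323 191 207
[ 0.41462213 -0.21991034  0.04      ] 0.06184962636551683
-149.5846735946999
-149.860319680899
[np.float64(0.0147), np.float64(0.0148), np.float64(0.0243), np.float64(0.0243)]
[np.float64(-147.5), np.float64(-147.3)]
t 1.45 tcp [ 0.3981 -0.2317  0.2006] yaw 32.59 q [-0.6  -0.29  1.63 -0.    1.81  0.4 ] F [-0.74  0.26  0.26]
move [ 82.1   1.3 100.6] [ 0.0001  0.0003 -0.002 ] rows 4
```

Call:
move_arm:
  motion: "-1 82 1.3 80 0 0 0.015;-1 82 1.3 80 0 0 0.015;-1 82 1.3 80 0 0 0.015;-1 82 1.3 80 0 0 0.015;-1 82 1.3 110 0 0 0.015;-1 82 1.3 140 0 0 0.015;-1 82 1.3 160 0 0 0.015;-1 82 1.3 169 0 0 0.015;-1 82 1.3 169 0 0 0.015;1 82 1.3 169 0 0 0.015;1 82 1.3 169 0 0 0.015;1 82 1.3 169 0 0 0.015;1 82 1.3 169 0 0 0.015;1 82 1.3 169 0 0 0.015;1 82 1.3 169 0 0 0.015;1 82 1.3 169 0 0 0.015;1 82 1.3 169 0 0 0.015;1 82 1.3 169 0 0 0.015"

```text
time: 2.95
ee_pos: [0.4685, -0.1873, 0.0316]
eef_rot: [-3.021, -0.862, 0.0]
ft_force: [-0.4, 0.8, 0.5]
grip_width: 0.358
grasp_force: 0.0
```

```bash
python3 - <<'E'
from h import *
# camera over screw from the -x/+... side: tool yaw 32 -> keep; find hover for the look
yaw=32;y=np.radians(yaw);c=np.array([.549,.040])-.08*np.array([np.cos(y),np.sin(y)])
delta((c[0],c[1],.33),yaw);print(c)
E
```

```text
t 2.95 tcp [ 0.4685 -0.1873  0.0316] yaw 31.85 q [-0.45 -0.12  1.78  0.    1.48  0.57] F [-0.36  0.78  0.52]
move [ 108.4 -150.4 -298.4] [-0.0001  0.     -0.0026] rows 9
[ 0.48115615 -0.00239354]
```

Call:
move_arm:
  motion: "1 0 0 0 0 0 0;1 0 0 0 0 0 0;1 0 0 0 0 0 0;1 0 0 0 0 0 0;1 0 0 0 0 0 0;1 0 0 0 0 0 0;1 0 0 0 0 0 0;1 0 0 0 0 0 0"

```text
time: 3.62
ee_pos: [0.4683, -0.1873, 0.0315]
eef_rot: [-3.021, -0.862, 0.0]
ft_force: [-0.5, 1.3, -1.5]
grip_width: 0.183
grasp_force: 30.0
```

Call:
move_arm:
  motion: "1 0 0 -35 0 0 0;1 0 0 -70 0 0 0;1 0 0 -110 0 0 0;1 0 0 -150 0 0 0;1 0 0 -190 0 0 0;1 0 0 -230 0 0 0;1 0 0 -258 0 0 0;1 30 -40 -258 0 0 0;1 54 -75 -258 0 0 0;1 80 -110 -258 0 0 0;1 100 -140 -258 0 0 0;1 108 -150 -258 0 0 0;1 108 -150 -258 0 0 0;1 108 -150 -258 0 0 0"

```text
time: 4.78
ee_pos: [0.481, -0.0023, 0.2894]
eef_rot: [3.02, 0.865, -0.001]
ft_force: [0.1, -0.1, -2.6]
grip_width: 0.184
grasp_force: 30.0
```

```bash
python3 - <<'E'
from h import *
im,m=snap('wrist','w2'); delta((.481,-.0024,.29),32)
def proj(m,X):
    c=np.array(m['R'])@X+m['t'];th=np.arctan2(np.hypot(c[0],c[1]),c[2]);k=m['intrinsics'];n=c[:2]/np.hypot(*c[:2])*th;return k[0][0]*n+np.array([k[0][2],k[1][2]])
p=proj(m,np.array([.549,.040,.218]));print(p)
x,y=(p-[60,45]).clip(0).astype(int);print(x,y)
a=cv2.resize(im[y:y+90,x:x+120,::-1],(800,600),interpolation=cv2.INTER_CUBIC);cv2.imwrite('pics/w2c.png',a)
E
```

```text
t 4.83 tcp [ 0.481  -0.0032  0.2894] yaw 31.88 q [-0.08 -0.2   1.39 -0.    1.95  0.94] F [ 0.39  0.41 -2.93]
move [ 0.4 -0.7 -0.6] [ 0.0004  0.0006 -0.0021] rows 1
[312.23271701 130.60109098]
252 85
```

View pics/w2c.png

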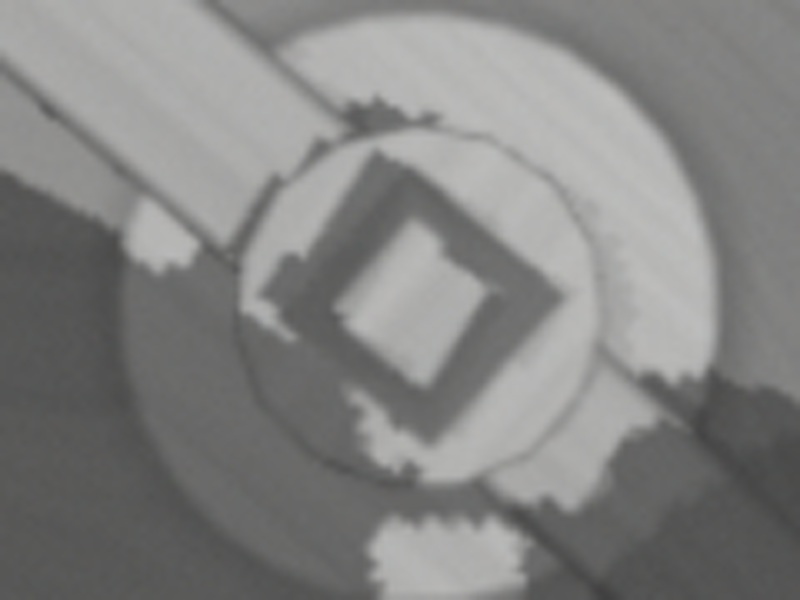

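Wrist view: screw square top centre at (314.7,130.0), flange centre at (314.9,130.6), square turned about 40° in the picture.

```bash
python3 - <<'E'
from h import *
m=np.load('pics/w2.npz');P=lambda x,y,z:plane(m,252+x/6.667,85+y/6.667,z,1)
print('flange',P(419,304,.197),'d',np.linalg.norm(P(240,304,.197)-P(598,304,.197)),'top',P(418,300,.218))
for z,c in((.204,((380,152),(563,297),(430,445),(268,300))),(.218,((420,215),(495,290),(428,385),(335,310)))):
    e=[P(x,y,z) for x,y in c]
    d=[e[(i+1)%4]-e[i] for i in range(4)]
    print(np.mean(e,0).round(4),[np.linalg.norm(v).round(4) for v in d],[(np.degrees(np.arctan2(v[1],v[0]))%90).round(1) for v in d])
    dg=[e[2]-e[0],e[3]-e[1]];print('diag',[((np.degrees(np.arctan2(v[1],v[0]))+45)%90).round(1) for v in dg])
E
```

```text
flange [0.54995066 0.03858832 0.197     ] d 0.036408465755874024 top [0.55013223 0.03890216 0.218     ]
[0.55   0.0396 0.204 ] [np.float64(0.0231), np.float64(0.0199), np.float64(0.0217), np.float64(0.0185)] [np.float64(83.3), np.float64(80.6), np.float64(79.6), np.float64(85.1)]
diag [np.float64(86.5), np.float64(77.6)]
[0.5502 0.0388 0.218 ] [np.float64(0.0099), np.float64(0.011), np.float64(0.0112), np.float64(0.012)] [np.float64(76.6), np.float64(87.2), np.float64(82.6), np.float64(80.5)]
diag [np.float64(79.6), np.float64(84.2)]
```

```bash
python3 - <<'E'
from h import *
delta((.5501,.0399,.262),82)
E
```

```text
t 4.83 tcp [ 0.481  -0.0032  0.2894] yaw 31.88 q [-0.08 -0.2   1.39 -0.    1.95  0.94] F [ 0.39  0.41 -2.93]
move [81.4 -0.2 27.4] [ 1.000e-04  8.000e-04 -8.748e-01] rows 8
```

Call:
move_arm:
  motion: "1 20 0 0 0 0 -0.12;1 40 0 0 0 0 -0.24;1 60 0 0 0 0 -0.36;1 81.4 -0.2 0 0 0 -0.48;1 81.4 -0.2 0 0 0 -0.6;1 81.4 -0.2 0 0 0 -0.72;1 81.4 -0.2 0 0 0 -0.84;1 81.4 -0.2 10 0 0 -0.875;1 81.4 -0.2 20 0 0 -0.875;1 81.4 -0.2 27 0 0 -0.875;1 81.4 -0.2 27 0 0 -0.875;1 81.4 -0.2 27 0 0 -0.875"

```text
time: 5.83
ee_pos: [0.5498, 0.0395, 0.2617]
eef_rot: [-2.373, -2.058, 0.002]
ft_force: [0.5, 0.2, -1.7]
grip_width: 0.181
grasp_force: 30.0
```

```bash
python3 - <<'E'
from h import *
delta((.5501,.0399,.2283),82)
t,_=snap('top','t3');s,_=snap('side','s3');w,_=snap('wrist','w3')
def c(im,x,y,w,h):return cv2.resize(im[y:y+h,x:x+w,::-1],(400,300),interpolation=cv2.INTER_CUBIC)
cv2.imwrite('pics/c3.png',np.vstack([np.hstack([c(t,280,165,100,75),c(s,265,200,100,75)]),np.hstack([c(w,200,100,240,180),c(w,0,0,640,480)])]))
E
```

```text
t 5.83 tcp [0.5498 0.0395 0.2617] yaw 81.87 q [ 0.01 -0.03  1.28 -0.    1.89  0.15] F [ 0.47  0.2  -1.74]
move [ 0.5  0.3 33.4] [-0.0018  0.0004 -0.0023] rows 1
```

View pics/c3.png

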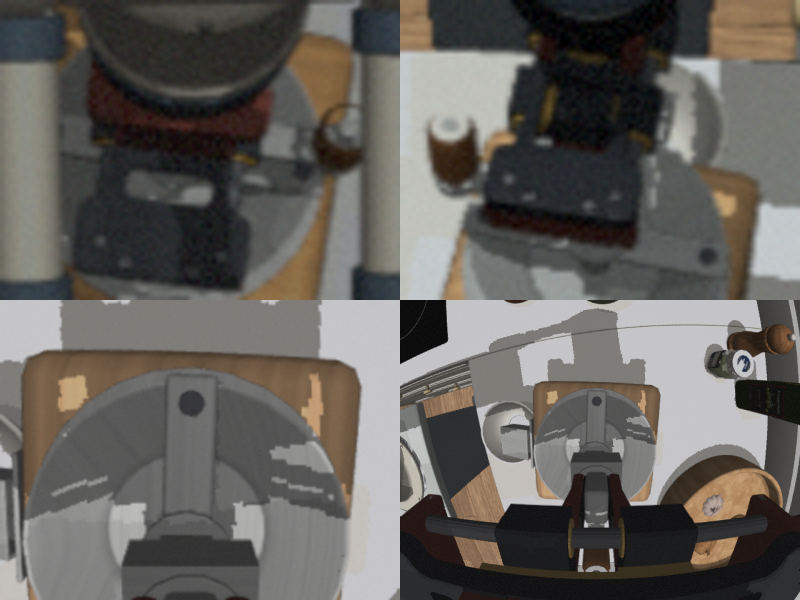

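Crank hub hangs centred over the flange in the wrist view (both at about column 190 of the lower-left crop), and the arm is level and points to -y. Lowering it gently.

Call:
move_arm:
  motion: "1 0.5 0.3 5 0 0 0;1 0.5 0.3 9 0 0 0;1 0.5 0.3 12 0 0 0;1 0.5 0.3 14 0 0 0;1 0.5 0.3 16 0 0 0;1 0.5 0.3 18 0 0 0;1 0.5 0.3 18 0 0 0"

```text
time: 6.57
ee_pos: [0.5503, 0.0406, 0.2441]
eef_rot: [-2.371, -2.06, 0.001]
ft_force: [0.0, 0.6, -2.1]
grip_width: 0.186
grasp_force: 30.0
```

Call:
move_arm:
  motion: "1 0 0 2 0 0 0;1 0 0 4 0 0 0;1 0 0 6 0 0 0;1 0 0 6 0 0 0"

```text
time: 6.9
ee_pos: [0.5497, 0.0408, 0.239]
eef_rot: [-2.37, -2.06, 0.001]
ft_force: [-4.8, 1.0, -0.8]
grip_width: 0.18
grasp_force: 30.0
```

Call:
move_arm:
  motion: "1 0 -1 0 0 0 0;1 0 -1 2 0 0 0;1 0 -1 4 0 0 0;1 0 -1 4 0 0 0"

```text
time: 7.23
ee_pos: [0.5494, 0.0407, 0.2338]
eef_rot: [-2.371, -2.06, 0.001]
ft_force: [-1.0, -0.2, -1.5]
grip_width: 0.185
grasp_force: 30.0
```

Call:
move_arm:
  motion: "1 0 0 2 0 0 0;1 0 0 4 0 0 0;1 0 0 5 0 0 0;1 0 0 5 0 0 0"

```text
time: 7.57
ee_pos: [0.5494, 0.0407, 0.2291]
eef_rot: [-2.371, -2.06, 0.001]
ft_force: [-1.0, 0.3, -3.1]
grip_width: 0.181
grasp_force: 30.0
```

Call:
move_arm:
  motion: "1 0 0 1 0 0 0;1 0 0 1.5 0 0 0;1 0 0 1.5 0 0 0"

```text
time: 7.82
ee_pos: [0.5494, 0.0408, 0.228]
eef_rot: [-2.371, -2.061, 0.0]
ft_force: [-2.0, 0.6, -1.8]
grip_width: 0.182
grasp_force: 30.0
```

Call:
move_arm:
  motion: "1 0 0 0.7 0 0 0;1 0 0 0.7 0 0 0;0.2 0 0 0.7 0 0 0;0 0 0 0.7 0 0 0;0 0 0 0.7 0 0 0;0 0 0 0.7 0 0 0;0 0 0 0.7 0 0 0;0 0 0 0.7 0 0 0;0 0 0 -20 0 0 0;0 0 0 -45 0 0 0;0 0 0 -70 0 0 0;0 0 0 -70 0 0 0"

```text
time: 8.82
ee_pos: [0.5504, 0.0408, 0.3041]
eef_rot: [2.367, 2.057, 0.01]
ft_force: [0.0, 0.0, 1.2]
grip_width: 0.5
grasp_force: 0.0
```

```bash
python3 - <<'E'
from h import *
delta((.5494,.0408,.228),82)
s,_=snap('side','s4');w,_=snap('wrist','w4')
def c(im,x,y,w,h):return cv2.resize(im[y:y+h,x:x+w,::-1],(400,300),interpolation=cv2.INTER_CUBIC)
cv2.imwrite('pics/c4.png',np.hstack([c(s,265,200,100,75),c(w,200,150,240,180)]))
E
```

```text
t 8.82 tcp [0.5504 0.0408 0.3041] yaw 81.98 q [ 0.01 -0.01  1.19  0.    1.95  0.15] F [0.04 0.01 1.21]
move [-0.2 -1.6 76.1] [ 0.0085 -0.0013 -0.0003] rows 2
```

View pics/c4.png

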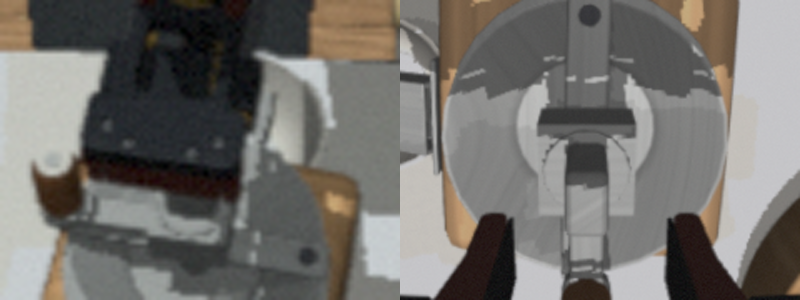

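The crank is down on the screw and level. In the wrist view hub, boss and knob share column ~311, so its yaw is about -98°. Next I'll take the knob.

```bash
python3 - <<'E'
from h import *
a=np.radians(-98)
delta((.5493+.07*np.cos(a),.0398+.07*np.sin(a),.215),82)
E
```

```text
t 8.92 tcp [0.5499 0.0407 0.2993] yaw 81.98 q [ 0.01 -0.01  1.2   0.    1.95  0.15] F [1.22 0.17 0.12]
move [-71.1  -0.7  84.2] [ 0.0026 -0.0004 -0.0004] rows 3
```

Call:
move_arm:
  motion: "-0.3 -35 -0.7 0 0 0 0;-0.3 -71 -0.7 0 0 0 0;-0.3 -71 -0.7 15 0 0 0;-0.3 -71 -0.7 35 0 0 0;-0.3 -71 -0.7 55 0 0 0;-0.3 -71 -0.7 70 0 0 0;-0.3 -71 -0.7 79 0 0 0;-0.3 -71 -0.7 83 0 0 0;-0.3 -71 -0.7 83 0 0 0;1 -71 -0.7 83 0 0 0;1 -71 -0.7 83 0 0 0;1 -71 -0.7 83 0 0 0;1 -71 -0.7 83 0 0 0;1 -71 -0.7 83 0 0 0;1 -71 -0.7 83 0 0 0;1 -71 -0.7 83 0 0 0;1 -71 -0.7 83 0 0 0;1 -71 -0.7 83 0 0 0;1 -71 -0.7 83 0 0 0"

```text
time: 10.5
ee_pos: [0.539, -0.0296, 0.2154]
eef_rot: [2.371, 2.06, 0.0]
ft_force: [0.8, -0.5, 1.6]
grip_width: 0.275
grasp_force: 30.0
```

```bash
cat >> h.py <<'E'
C=np.array([.5495,.0395])
def state():
    s=sense();d=s['ee_pos'][:2]-C;a=np.arctan2(d[1],d[0]);f=s['ft_force']
    print('t %.2f ang %.1f r %.1f z %.4f Ft %.2f Fr %.2f Fz %.2f gw %.3f'%(s['time'],np.degrees(a),1e3*np.hypot(*d),s['ee_pos'][2],-f[0]*np.sin(a)+f[1]*np.cos(a),f[0]*np.cos(a)+f[1]*np.sin(a),f[2],s['grip_width']))
    return s,np.degrees(a)
def arc(angs,z0,a0,dz=0,r=70,c=None):
    "tool-frame rows for knob at angles angs (deg), relative to current pose at a0; z rise with angle"
    s,_=state();R=Ro.from_rotvec(s['eef_rot']);y=np.arctan2(R.as_matrix()[1,0],R.as_matrix()[0,0])
    out=[]
    for a in angs:
        b,b0=np.radians(a),np.radians(a0)
        w=r*np.array([np.cos(b)-np.cos(b0),np.sin(b)-np.sin(b0)])
        out.append('1 %.1f %.1f %.2f 0 0 0'%(w[0]*np.cos(y)+w[1]*np.sin(y),w[0]*np.sin(y)-w[1]*np.cos(y),-1.5*(a-a0)/360+dz))
    print(';'.join(out))
E
python3 - <<'E'
from h import *
s,a=state();print(s['ee_pos'])
arc([-98-x for x in(2,5,8,12,16,20,24,28,32,36)],0,-98)
E
```

```text
t 10.50 ang -98.7 r 69.9 z 0.2154 Ft 0.91 Fr 0.42 Fz 1.58 gw 0.275
[ 0.5389578  -0.02955399  0.21537227]
t 10.50 ang -98.7 r 69.9 z 0.2154 Ft 0.91 Fr 0.42 Fz 1.58 gw 0.275
1 0.0 -2.4 0.01 0 0 0;1 0.3 -6.1 0.02 0 0 0;1 0.7 -9.7 0.03 0 0 0;1 1.5 -14.6 0.05 0 0 0;1 2.7 -19.3 0.07 0 0 0;1 4.2 -23.9 0.08 0 0 0;1 6.0 -28.5 0.10 0 0 0;1 8.2 -32.9 0.12 0 0 0;1 10.6 -37.1 0.13 0 0 0;1 13.4 -41.2 0.15 0 0 0
```

Call:
move_arm:
  motion: "1 0 -2.4 0 0 0 0;1 0.3 -6.1 0 0 0 0;1 0.7 -9.7 0 0 0 0;1 1.5 -14.6 0 0 0 0;1 2.7 -19.3 0 0 0 0;1 4.2 -23.9 0.1 0 0 0;1 6 -28.5 0.1 0 0 0;1 8.2 -32.9 0.1 0 0 0;1 10.6 -37.1 0.1 0 0 0;1 13.4 -41.2 0.1 0 0 0;1 13.4 -41.2 0.1 0 0 0;1 13.4 -41.2 0.1 0 0 0"

```text
time: 11.5
ee_pos: [0.4998, -0.0103, 0.2153]
eef_rot: [2.371, 2.061, 0.0]
ft_force: [0.8, -0.6, 3.4]
grip_width: 0.278
grasp_force: 30.0
```

```bash
python3 - <<'E'
from h import *
s,a=state()
arc([-134-x for x in range(3,37,3)],0,-134)
E
```

```text
t 11.50 ang -135.0 r 70.4 z 0.2153 Ft 0.93 Fr -0.15 Fz 3.39 gw 0.278
t 11.50 ang -135.0 r 70.4 z 0.2153 Ft 0.93 Fr -0.15 Fz 3.39 gw 0.278
1 2.2 -2.9 0.01 0 0 0;1 4.6 -5.7 0.03 0 0 0;1 7.1 -8.4 0.04 0 0 0;1 9.8 -10.9 0.05 0 0 0;1 12.6 -13.3 0.06 0 0 0;1 15.5 -15.5 0.07 0 0 0;1 18.5 -17.6 0.09 0 0 0;1 21.6 -19.5 0.10 0 0 0;1 24.9 -21.2 0.11 0 0 0;1 28.2 -22.8 0.12 0 0 0;1 31.5 -24.2 0.14 0 0 0;1 35.0 -25.4 0.15 0 0 0
```

Call:
move_arm:
  motion: "1 2.2 -2.9 0 0 0 0;1 4.6 -5.7 0 0 0 0;1 7.1 -8.4 0 0 0 0;1 9.8 -10.9 0 0 0 0;1 12.6 -13.3 0.1 0 0 0;1 15.5 -15.5 0.1 0 0 0;1 18.5 -17.6 0.1 0 0 0;1 21.6 -19.5 0.1 0 0 0;1 24.9 -21.2 0.1 0 0 0;1 28.2 -22.8 0.1 0 0 0;1 31.5 -24.2 0.1 0 0 0;1 35 -25.4 0.1 0 0 0;1 35 -25.4 0.1 0 0 0"

```text
time: 12.58
ee_pos: [0.4794, 0.0281, 0.2159]
eef_rot: [2.37, 2.06, 0.001]
ft_force: [-0.9, -1.0, 7.3]
grip_width: 0.277
grasp_force: 30.1
```

```bash
python3 - <<'E'
from h import *
s,a=state()
import io,contextlib
for k in range(24):
    a0=-170-10*k
    with contextlib.redirect_stdout(io.StringIO()) as f: arc([a0-3.3,a0-6.7,a0-10],0,a0)
    print(a0-10,f.getvalue().splitlines()[1])
E
```

```text
t 12.58 ang -170.8 r 71.0 z 0.2159 Ft 0.83 Fr 1.07 Fz 7.32 gw 0.277
-180 1 3.9 -1.1 0.01 0 0 0;1 7.9 -2.1 0.03 0 0 0;1 11.9 -2.7 0.04 0 0 0
-190 1 4.0 -0.4 0.01 0 0 0;1 8.2 -0.7 0.03 0 0 0;1 12.2 -0.6 0.04 0 0 0
-200 1 4.0 0.3 0.01 0 0 0;1 8.1 0.8 0.03 0 0 0;1 12.1 1.5 0.04 0 0 0
-210 1 3.9 1.0 0.01 0 0 0;1 7.9 2.2 0.03 0 0 0;1 11.7 3.6 0.04 0 0 0
-220 1 3.7 1.6 0.01 0 0 0;1 7.4 3.5 0.03 0 0 0;1 10.9 5.5 0.04 0 0 0
-230 1 3.4 2.2 0.01 0 0 0;1 6.7 4.7 0.03 0 0 0;1 9.7 7.3 0.04 0 0 0
-240 1 2.9 2.8 0.01 0 0 0;1 5.8 5.8 0.03 0 0 0;1 8.3 8.9 0.04 0 0 0
-250 1 2.4 3.2 0.01 0 0 0;1 4.7 6.7 0.03 0 0 0;1 6.6 10.2 0.04 0 0 0
-260 1 1.8 3.6 0.01 0 0 0;1 3.4 7.4 0.03 0 0 0;1 4.8 11.2 0.04 0 0 0
-270 1 1.1 3.9 0.01 0 0 0;1 2.1 7.9 0.03 0 0 0;1 2.7 11.9 0.04 0 0 0
-280 1 0.4 4.0 0.01 0 0 0;1 0.7 8.2 0.03 0 0 0;1 0.6 12.2 0.04 0 0 0
-290 1 -0.3 4.0 0.01 0 0 0;1 -0.8 8.1 0.03 0 0 0;1 -1.5 12.1 0.04 0 0 0
-300 1 -1.0 3.9 0.01 0 0 0;1 -2.2 7.9 0.03 0 0 0;1 -3.6 11.7 0.04 0 0 0
-310 1 -1.6 3.7 0.01 0 0 0;1 -3.5 7.4 0.03 0 0 0;1 -5.5 10.9 0.04 0 0 0
-320 1 -2.2 3.4 0.01 0 0 0;1 -4.7 6.7 0.03 0 0 0;1 -7.3 9.7 0.04 0 0 0
-330 1 -2.8 2.9 0.01 0 0 0;1 -5.8 5.8 0.03 0 0 0;1 -8.9 8.3 0.04 0 0 0
-340 1 -3.2 2.4 0.01 0 0 0;1 -6.7 4.7 0.03 0 0 0;1 -10.2 6.6 0.04 0 0 0
-350 1 -3.6 1.8 0.01 0 0 0;1 -7.4 3.4 0.03 0 0 0;1 -11.2 4.8 0.04 0 0 0
-360 1 -3.9 1.1 0.01 0 0 0;1 -7.9 2.1 0.03 0 0 0;1 -11.9 2.7 0.04 0 0 0
-370 1 -4.0 0.4 0.01 0 0 0;1 -8.2 0.7 0.03 0 0 0;1 -12.2 0.6 0.04 0 0 0
-380 1 -4.0 -0.3 0.01 0 0 0;1 -8.1 -0.8 0.03 0 0 0;1 -12.1 -1.5 0.04 0 0 0
-390 1 -3.9 -1.0 0.01 0 0 0;1 -7.9 -2.2 0.03 0 0 0;1 -11.7 -3.6 0.04 0 0 0
-400 1 -3.7 -1.6 0.01 0 0 0;1 -7.4 -3.5 0.03 0 0 0;1 -10.9 -5.5 0.04 0 0 0
-410 1 -3.4 -2.2 0.01 0 0 0;1 -6.7 -4.7 0.03 0 0 0;1 -9.7 -7.3 0.04 0 0 0
```

Call:
move_arm:
  motion: "1 3.9 -1.1 -0.3 0 0 0;1 7.9 -2.1 -0.4 0 0 0;1 11.9 -2.7 -0.4 0 0 0;1 11.9 -2.7 -0.4 0 0 0"

```text
time: 12.92
ee_pos: [0.4784, 0.0403, 0.2162]
eef_rot: [2.37, 2.06, 0.001]
ft_force: [-2.4, -1.0, 6.9]
grip_width: 0.276
grasp_force: 30.1
```

```bash
python3 -c "
from h import *
state()"
```

```text
t 12.92 ang 179.3 r 71.1 z 0.2162 Ft 0.99 Fr 2.35 Fz 6.90 gw 0.276
```

Call:
move_arm:
  motion: "1 4 -0.8 -0.2 0 0 0;1 8.2 -1.3 -0.4 0 0 0;1 12.2 -1.2 -0.5 0 0 0;1 12.2 -1.2 -0.5 0 0 0"

```text
time: 13.25
ee_pos: [0.4794, 0.0525, 0.2166]
eef_rot: [2.37, 2.06, 0.001]
ft_force: [1.1, -1.6, 6.7]
grip_width: 0.275
grasp_force: 30.1
```

```bash
python3 -c "
from h import *
state()"
```

```text
t 13.25 ang 169.5 r 71.3 z 0.2166 Ft 1.42 Fr -1.39 Fz 6.67 gw 0.275
```

Call:
move_arm:
  motion: "1 4 0.5 -0.2 0 0 0;1 8.1 1.1 -0.4 0 0 0;1 12.1 1.7 -0.5 0 0 0;1 12.1 1.7 -0.5 0 0 0"

```text
time: 13.58
ee_pos: [0.4822, 0.0636, 0.2167]
eef_rot: [2.371, 2.059, -0.002]
ft_force: [-1.5, -3.6, 6.3]
grip_width: 0.276
grasp_force: 30.1
```

Call:
move_arm:
  motion: "1 2.4 0.5 0 0 0 0;1 4.7 1.2 0 0 0 0;1 4.7 1.2 0 0 0 0;1 4.7 1.2 0 0 0 0"

```text
time: 13.92
ee_pos: [0.4835, 0.0671, 0.2166]
eef_rot: [2.372, 2.058, -0.006]
ft_force: [-3.0, -5.4, 6.4]
grip_width: 0.273
grasp_force: 30.0
```

```bash
python3 -c "
from h import *
state()"
```

```text
t 13.92 ang 157.3 r 71.6 z 0.2166 Ft 6.12 Fr 0.70 Fz 6.44 gw 0.273
```

Call:
move_arm:
  motion: "1 1.7 0.5 0 0 0 0;1 3.4 1.1 0 0 0 0;1 3.4 1.1 0 0 0 0;1 3.4 1.1 0 0 0 0"

```text
time: 14.25
ee_pos: [0.4846, 0.0699, 0.2165]
eef_rot: [2.372, 2.058, -0.008]
ft_force: [-4.8, -6.7, 6.5]
grip_width: 0.277
grasp_force: 30.0
```

```bash
python3 -c "
from h import *
s,a=state()
print(s['ee_pos'])
a0=-207
arc([a0+x for x in (6,16,28,42,57,72,87,102,117,132,147,162,177,192,207,222,237,252,267,282)],0,a0,r=70.5)"
```

```text
t 14.25 ang 154.9 r 71.7 z 0.2165 Ft 8.06 Fr 1.52 Fz 6.49 gw 0.277
[0.48458394 0.06994656 0.21648622]
t 14.25 ang 154.9 r 71.7 z 0.2165 Ft 8.06 Fr 1.52 Fz 6.49 gw 0.277
1 -7.1 -2.0 -0.03 0 0 0;1 -19.3 -3.7 -0.07 0 0 0;1 -34.0 -2.9 -0.12 0 0 0;1 -50.5 1.9 -0.17 0 0 0;1 -66.3 11.2 -0.24 0 0 0;1 -79.2 24.4 -0.30 0 0 0;1 -88.2 40.4 -0.36 0 0 0;1 -92.8 58.3 -0.42 0 0 0;1 -92.6 76.7 -0.49 0 0 0;1 -87.6 94.4 -0.55 0 0 0;1 -78.3 110.2 -0.61 0 0 0;1 -65.1 123.1 -0.68 0 0 0;1 -49.1 132.1 -0.74 0 0 0;1 -31.3 136.7 -0.80 0 0 0;1 -12.8 136.5 -0.86 0 0 0;1 4.9 131.5 -0.93 0 0 0;1 20.7 122.2 -0.99 0 0 0;1 33.6 109.0 -1.05 0 0 0;1 42.6 93.0 -1.11 0 0 0;1 47.2 75.1 -1.18 0 0 0
```

```bash
sed -i 's/^C=.*/C=np.array([.5484,.0400])/' h.py; python3 -c "
from h import *
s,a=state()
arc([a+x for x in np.r_[4,10:229:12.001,228]],0,a)"
```

```text
t 14.25 ang 154.9 r 70.5 z 0.2165 Ft 8.06 Fr 1.52 Fz 6.49 gw 0.277
t 14.25 ang 154.9 r 70.5 z 0.2165 Ft 8.06 Fr 1.52 Fz 6.49 gw 0.277
1 -4.7 -1.3 -0.02 0 0 0;1 -11.9 -2.5 -0.04 0 0 0;1 -26.6 -2.8 -0.09 0 0 0;1 -40.9 -0.0 -0.14 0 0 0;1 -54.4 5.7 -0.19 0 0 0;1 -66.4 14.1 -0.24 0 0 0;1 -76.4 24.8 -0.29 0 0 0;1 -83.9 37.3 -0.34 0 0 0;1 -88.7 51.2 -0.39 0 0 0;1 -90.5 65.7 -0.44 0 0 0;1 -89.2 80.3 -0.49 0 0 0;1 -84.9 94.3 -0.54 0 0 0;1 -77.8 107.1 -0.59 0 0 0;1 -68.2 118.1 -0.64 0 0 0;1 -56.5 126.9 -0.69 0 0 0;1 -43.3 133.1 -0.74 0 0 0;1 -29.0 136.4 -0.79 0 0 0;1 -14.4 136.7 -0.84 0 0 0;1 -0.0 133.9 -0.89 0 0 0;1 13.5 128.2 -0.94 0 0 0;1 15.6 126.9 -0.95 0 0 0
```

Call:
move_arm:
  motion: "1 -4.7 -1.3 0 0 0 0;1 -11.9 -2.5 0 0 0 0;1 -26.6 -2.8 -0.1 0 0 0;1 -40.9 0 -0.1 0 0 0;1 -54.4 5.7 -0.2 0 0 0;1 -66.4 14.1 -0.2 0 0 0;1 -76.4 24.8 -0.3 0 0 0;1 -83.9 37.3 -0.3 0 0 0;1 -88.7 51.2 -0.4 0 0 0;1 -90.5 65.7 -0.4 0 0 0;1 -90.5 65.7 -0.4 0 0 0"

```text
time: 15.17
ee_pos: [0.5395, -0.0287, 0.2155]
eef_rot: [-2.373, -2.058, 0.004]
ft_force: [-0.4, -4.7, 4.9]
grip_width: 0.275
grasp_force: 30.0
```

```bash
python3 -c "
from h import *
s,a=state();print(s['ee_pos'])
arc([a+12*k for k in range(1,20)],0,a)"
```

```text
t 15.17 ang -97.4 r 69.2 z 0.2155 Ft 0.18 Fr 4.76 Fz 4.92 gw 0.275
[ 0.53952309 -0.02866427  0.21545219]
t 15.17 ang -97.4 r 69.2 z 0.2155 Ft 0.18 Fr 4.76 Fz 4.92 gw 0.275
1 1.7 14.5 -0.05 0 0 0;1 6.4 28.4 -0.10 0 0 0;1 13.9 41.0 -0.15 0 0 0;1 23.8 51.7 -0.20 0 0 0;1 35.8 60.2 -0.25 0 0 0;1 49.2 65.9 -0.30 0 0 0;1 63.6 68.8 -0.35 0 0 0;1 78.2 68.6 -0.40 0 0 0;1 92.5 65.4 -0.45 0 0 0;1 105.8 59.2 -0.50 0 0 0;1 117.5 50.5 -0.55 0 0 0;1 127.2 39.5 -0.60 0 0 0;1 134.3 26.7 -0.65 0 0 0;1 138.7 12.7 -0.70 0 0 0;1 140.0 -1.8 -0.75 0 0 0;1 138.3 -16.4 -0.80 0 0 0;1 133.6 -30.2 -0.85 0 0 0;1 126.1 -42.8 -0.90 0 0 0;1 116.1 -53.6 -0.95 0 0 0
```

Call:
move_arm:
  motion: "1 0.7 14.5 -0.1 0 0 0;1 5.4 28.4 -0.1 0 0 0;1 12.9 41 -0.2 0 0 0;1 22.8 51.7 -0.2 0 0 0;1 34.8 60.2 -0.3 0 0 0;1 48.2 65.9 -0.3 0 0 0;1 62.6 68.8 -0.4 0 0 0;1 77.2 68.6 -0.4 0 0 0;1 91.5 65.4 -0.5 0 0 0;1 104.8 59.2 -0.5 0 0 0;1 104.8 59.2 -0.5 0 0 0"

```text
time: 16.08
ee_pos: [0.6116, 0.0715, 0.2183]
eef_rot: [2.368, 2.064, 0.004]
ft_force: [3.8, 1.9, 6.4]
grip_width: 0.275
grasp_force: 30.0
```

```bash
python3 -c "
from h import *
s,a=state();print(s['ee_pos'])
arc([a+12*k for k in range(1,20)],0,a)"
```

```text
t 16.08 ang 26.5 r 70.6 z 0.2183 Ft 0.02 Fr 4.30 Fz 6.37 gw 0.275
[0.61158626 0.0715023  0.21829783]
t 16.08 ang 26.5 r 70.6 z 0.2183 Ft 0.02 Fr 4.30 Fz 6.37 gw 0.275
1 11.2 -9.5 -0.05 0 0 0;1 20.1 -21.1 -0.10 0 0 0;1 26.4 -34.2 -0.15 0 0 0;1 29.9 -48.5 -0.20 0 0 0;1 30.3 -63.1 -0.25 0 0 0;1 27.7 -77.5 -0.30 0 0 0;1 22.1 -91.0 -0.35 0 0 0;1 13.9 -103.1 -0.40 0 0 0;1 3.3 -113.2 -0.45 0 0 0;1 -9.2 -120.9 -0.50 0 0 0;1 -22.9 -125.8 -0.55 0 0 0;1 -37.5 -127.8 -0.60 0 0 0;1 -52.0 -126.7 -0.65 0 0 0;1 -66.1 -122.5 -0.70 0 0 0;1 -79.0 -115.6 -0.75 0 0 0;1 -90.1 -106.1 -0.80 0 0 0;1 -99.1 -94.5 -0.85 0 0 0;1 -105.4 -81.4 -0.90 0 0 0;1 -108.9 -67.1 -0.95 0 0 0
```

Call:
move_arm:
  motion: "1 11.2 -9.5 0 0 0 0;1 20.1 -21.1 -0.1 0 0 0;1 26.4 -34.2 -0.1 0 0 0;1 29.9 -48.5 -0.2 0 0 0;1 30.3 -63.1 -0.3 0 0 0;1 27.7 -77.5 -0.4 0 0 0;1 22.1 -91.3 -0.4 0 0 0;1 13.9 -103.5 -0.5 0 0 0;1 3.3 -113.7 -0.5 0 0 0;1 -9.2 -121.4 -0.6 0 0 0;1 -22.9 -126.3 -0.6 0 0 0;1 -37.5 -128.3 -0.7 0 0 0;1 -52 -127.2 -0.7 0 0 0;1 -66.5 -123 -0.8 0 0 0;1 -79.5 -116 -0.8 0 0 0;1 -90.6 -106.3 -0.9 0 0 0;1 -99.6 -94.5 -0.9 0 0 0;1 -106 -81.4 -1 0 0 0;1 -109.5 -67.1 -1 0 0 0;1 -109.5 -67.1 -1 0 0 0"

```text
time: 17.75
ee_pos: [0.5313, -0.028, 0.2167]
eef_rot: [-2.364, -2.061, -0.005]
ft_force: [2.6, 8.6, 2.3]
grip_width: 0.273
grasp_force: 30.0
```

```bash
python3 -c "
from h import *
s,a=state();print(s['ee_pos'])
arc([a+12*k for k in range(1,20)],0,a)"
```

```text
t 17.75 ang -104.1 r 70.1 z 0.2167 Ft 0.40 Fr -8.96 Fz 2.35 gw 0.273
[ 0.53125824 -0.02799703  0.21665154]
t 17.75 ang -104.1 r 70.1 z 0.2167 Ft 0.40 Fr -8.96 Fz 2.35 gw 0.273
1 -0.1 14.6 -0.05 0 0 0;1 2.9 29.0 -0.10 0 0 0;1 8.8 42.4 -0.15 0 0 0;1 17.3 54.2 -0.20 0 0 0;1 28.1 64.1 -0.25 0 0 0;1 40.8 71.5 -0.30 0 0 0;1 54.7 76.1 -0.35 0 0 0;1 69.2 77.7 -0.40 0 0 0;1 83.8 76.2 -0.45 0 0 0;1 97.7 71.8 -0.50 0 0 0;1 110.4 64.5 -0.55 0 0 0;1 121.3 54.8 -0.60 0 0 0;1 130.0 43.0 -0.65 0 0 0;1 136.0 29.7 -0.70 0 0 0;1 139.2 15.4 -0.75 0 0 0;1 139.2 0.7 -0.80 0 0 0;1 136.3 -13.6 -0.85 0 0 0;1 130.4 -27.0 -0.90 0 0 0;1 121.8 -38.9 -0.95 0 0 0
```

Call:
move_arm:
  motion: "1 0.9 14.6 0 0 0 0;1 4.2 29 -0.1 0 0 0;1 10.1 42.4 -0.1 0 0 0;1 18.6 54.2 -0.2 0 0 0;1 29.4 64.1 -0.2 0 0 0;1 42.1 71.5 -0.3 0 0 0;1 56 76.1 -0.4 0 0 0;1 70.5 77.7 -0.4 0 0 0;1 85.1 76.2 -0.5 0 0 0;1 99 71.8 -0.5 0 0 0;1 111.7 64.5 -0.6 0 0 0;1 122.6 54.8 -0.6 0 0 0;1 131.3 43 -0.7 0 0 0;1 137.3 29.7 -0.7 0 0 0;1 140.5 15.4 -0.8 0 0 0;1 140.5 15.4 -0.8 0 0 0"

```text
time: 19.08
ee_pos: [0.5634, 0.1093, 0.2204]
eef_rot: [-2.367, -2.064, -0.005]
ft_force: [1.6, 7.0, 4.7]
grip_width: 0.276
grasp_force: 30.0
```

```bash
python3 -c "
from h import *
s,a=state();print(s['ee_pos'])
arc(np.r_[a+12:169:12,170],0,a)"
```

```text
t 19.08 ang 77.8 r 70.9 z 0.2204 Ft -0.07 Fr 7.13 Fz 4.69 gw 0.276
[0.56341285 0.10929618 0.22037401]
t 19.08 ang 77.8 r 70.9 z 0.2204 Ft -0.07 Fr 7.13 Fz 4.69 gw 0.276
1 -0.4 -14.6 -0.05 0 0 0;1 -3.8 -28.9 -0.10 0 0 0;1 -10.2 -42.1 -0.15 0 0 0;1 -19.1 -53.6 -0.20 0 0 0;1 -30.2 -63.1 -0.25 0 0 0;1 -43.1 -70.1 -0.30 0 0 0;1 -57.1 -74.2 -0.35 0 0 0;1 -67.1 -75.3 -0.38 0 0 0
```

Call:
move_arm:
  motion: "1 0.6 -14.6 0 0 0 0;1 -2.8 -28.9 -0.1 0 0 0;1 -9.2 -42.1 -0.1 0 0 0;1 -18.1 -53.6 -0.2 0 0 0;1 -29.2 -63.1 -0.2 0 0 0;1 -42.1 -70.1 -0.3 0 0 0;1 -56.1 -74.2 -0.3 0 0 0;1 -66 -75.3 -0.4 0 0 0;1 -66 -75.3 -0.4 0 0 0;1 -66 -75.3 -0.4 0 0 0"

```text
time: 19.92
ee_pos: [0.4796, 0.0512, 0.2197]
eef_rot: [-2.37, -2.058, 0.003]
ft_force: [-7.9, 1.8, 6.4]
grip_width: 0.277
grasp_force: 30.0
```

```bash
python3 -c "
from h import *
s,a=state();print(s['ee_pos'])"
```

```text
t 19.92 ang 170.7 r 69.7 z 0.2197 Ft -0.52 Fr 8.14 Fz 6.36 gw 0.277
[0.47958106 0.05122155 0.21972225]
```

Call:
move_arm:
  motion: "1 0 -1 0 0 0 0;1 0 -1 0 0 0 0;0.2 0 -1 0 0 0 0;0 0 -1 0 0 0 0;0 0 -1 0 0 0 0;0 0 -1 0 0 0 0;0 0 -1 0 0 0 0;0 0 -1 0 0 0 0;0 0 -1 -20 0 0 0;0 0 -1 -45 0 0 0;0 0 -1 -80 0 0 0;0 0 -1 -120 0 0 0;0 -30 -1 -140 0 0 0;0 -68 0 -140 0 0 0;0 -68 30 -140 0 0 0;0 -68 68 -140 0 0 0;0 -68 68 -140 0 0 0;0 -68 68 -140 0 0 0"

```text
time: 21.42
ee_pos: [0.5402, -0.026, 0.3559]
eef_rot: [-2.369, -2.056, 0.007]
ft_force: [0.5, -0.0, -0.4]
grip_width: 0.501
grasp_force: 0.0
```

```bash
python3 - <<'E'
from h import *
state()
s,_=snap('side','s5');t,_=snap('top','t5');w,_=snap('wrist','w5')
def c(im,x,y,w,h):return cv2.resize(im[y:y+h,x:x+w,::-1],(400,300),interpolation=cv2.INTER_CUBIC)
cv2.imwrite('pics/c5.png',np.vstack([np.hstack([c(s,265,200,100,75),c(t,280,165,100,75)]),np.hstack([c(w,220,90,180,135),c(w,0,0,640,480)])]))
E
```

```text
t 21.42 ang -97.0 r 66.5 z 0.3559 Ft 0.53 Fr -0.02 Fz -0.35 gw 0.501
```

View pics/c5.png

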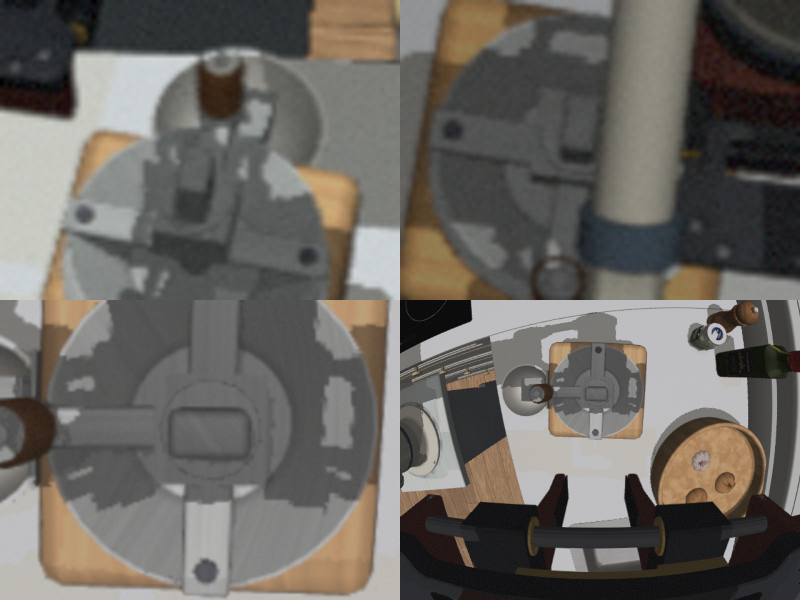

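The crank sits level on the screw with its arm pointing to about 172°, and the bowl is in place. I'll tap the boss from above with shut fingers to check that it is seated (expected top z ≈ 0.261).

```bash
python3 -c "
from h import *
delta((.549,.0397,.275),82)"
```

```text
t 21.57 tcp [ 0.5382 -0.0251  0.3606] yaw 82.0 q [-0.11 -0.    1.08  0.    2.06  0.03] F [ 0.44  0.65 -0.9 ]
move [65.7  1.5 85.6] [ 0.0015 -0.0001  0.0001] rows 3
```

Call:
move_arm:
  motion: "1 33 1.5 0 0 0 0;1 65.7 1.5 0 0 0 0;1 65.7 1.5 30 0 0 0;1 65.7 1.5 60 0 0 0;1 65.7 1.5 75 0 0 0;1 65.7 1.5 85 0 0 0;1 65.7 1.5 85 0 0 0;1 65.7 1.5 85 0 0 0;1 65.7 1.5 85 0 0 0"

```text
time: 22.32
ee_pos: [0.5496, 0.0394, 0.277]
eef_rot: [2.37, 2.059, 0.005]
ft_force: [0.3, 0.2, -0.4]
grip_width: 0.005
grasp_force: 0.0
```

Call:
move_arm:
  motion: "1 0 0 4 0 0 0;1 0 0 8 0 0 0;1 0 0 10 0 0 0;1 0 0 11 0 0 0;1 0 0 11 0 0 0;1 0 0 11 0 0 0"

```text
time: 22.82
ee_pos: [0.5495, 0.0394, 0.2633]
eef_rot: [-2.371, -2.06, 0.0]
ft_force: [0.7, -0.3, 0.7]
grip_width: 0.003
grasp_force: 0.0
```

Call:
move_arm:
  motion: "1 0 0 1 0 0 0;1 0 0 2 0 0 0;1 0 0 2 0 0 0"

```text
time: 23.07
ee_pos: [0.5497, 0.0394, 0.2616]
eef_rot: [2.371, 2.06, 0.001]
ft_force: [0.6, 0.4, 0.1]
grip_width: 0.006
grasp_force: 0.1
```

No contact yet at 0.2616, so the crank isn't standing proud. A little further down, for a light touch.

Call:
move_arm:
  motion: "1 0 0 1 0 0 0;1 0 0 1.5 0 0 0;1 0 0 1.5 0 0 0"

```text
time: 23.32
ee_pos: [0.55, 0.0394, 0.2613]
eef_rot: [2.37, 2.059, 0.004]
ft_force: [1.4, -0.0, 4.9]
grip_width: 0.004
grasp_force: 2.3
```

Call:
move_arm:
  motion: "1 0 0 -10 0 0 0;1 0 0 -40 0 0 0;1 0 0 -80 0 0 0;1 0 0 -80 0 0 0;1 0 0 -80 0 0 0"

```text
time: 23.73
ee_pos: [0.55, 0.0394, 0.3436]
eef_rot: [2.369, 2.058, 0.007]
ft_force: [0.1, -0.1, 0.1]
grip_width: 0.006
grasp_force: 0.0
```

```bash
python3 -c "
from h import *
state();print(bot.job_done())"
```

```text
t 23.73 ang -19.8 r 1.7 z 0.3436 Ft -0.06 Fr 0.08 Fz 0.07 gw 0.006
the job is handed in; nothing more can be done
None
```

I seated the crank, wound it clockwise until the stones touched (about 8 N at the knob), wound it back two full turns (about 2–10° over by my estimate, 30° allowed), checked it still sits fully down, and handed the job in at 23.7 s; no verdict came back.

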